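# Set the pepper grinder's burr screw

## Robot

A 7-joint arm with a two-finger parallel gripper is mounted at the origin on the work surface. World frame = base frame: x ahead of the robot, y to its left, z up, the work surface at z = 0. Lengths are in mm, angles in rad, forces in N, time in s.
With the tool pointing down it reaches from about 425 to 975 mm from the base axis. Payload 16.7 kg.
Tool frame: the origin (TCP) lies midway between the tips of the shut fingers; the grasp point (between the pads) lies 19 mm behind it; z points along the fingers, y is the line along which they close (so a half turn about z gives the same grasp; the last joint's range is limited). The gripper opens to 85 mm and grips with 20 to 120 N. Pads are 22 mm wide; open, the fingers measure 114 mm over their backs; the gripper's body (76 mm by 85 mm) begins 54 mm behind the grasp point. The pads swing forward as they close: fully open they stand 13 mm farther back than shut.
Start: joints at [-1.359, 0.426, 0.074, 1.606, -0.034, 1.111, -0.067], TCP at [238.925, 631.262, 231.302] pointing down, gripper open.
Joint ranges: [-2.85, 2.85], [-0.5, 2.14], [-1.23, 1.37], [0.21, 2.46], [-1.02, 4.16], [0.16, 2.05], [-2.73, 2.73]. Speed limits (rad/s): [1.89, 1.89, 2.39, 2.39, 3.01, 3.01, 3.01].

## Interface

Orientations are given as a unit quaternion [x, y, z, w].
In Python, from bench import bot gives the robot as it stands.
- The arm moves only by the shell command python3 -m crank 'ROWS' [OPENING]. ROWS is a JSON object of lists of equal length, an entry for each row: "delta_pos": the shift along the world's x, y, z each as a share of 0.12 m, from -1 to 1, a list of three; "turn": the turn, a rotation vector about the world's x, y, z each as a share of 360 degrees, from -1 to 1, a list of three. In form: {"delta_pos": [[tx, ty, tz], ...], "turn": [[ax, ay, az], ...]}. A call has exactly 8 rows; each row is the pose to reach, as a shift and turn from the pose commanded when the call began, turning the shorter way round; what a row does not reach only later rows make up. A row lasts 1/12 s, in which the tool goes at most 41.7 mm and 7.16 degrees, less where a joint would pass 70% of its speed; a pose out of reach is approached as far as the arm can. A call with a number of a shift or a turn outside -1 to 1 is refused whole. A call with a gripper value outside its range is refused whole. OPENING is the gripper command: -1 is shut, 1 is fully open, values between are in proportion, set as the call begins (- or left out, the last holds). The fingers move at their own pace and stop on an object; the grip force is fixed at half the most. Time passes only in rows, so rows that repeat a pose let the fingers close, or fill a call up. It gives the time, the measured TCP pose, the force, the opening and the grip force at its end, in the units of the state.
- bot.observe(): the state, without advancing time (a new reading comes with each control period).
- bot.camera(name): name is "scene" or "top" or "wrist"; returns a dict with "color" (420x560x3 uint8, red, green, blue), "vertical_fov" (degrees; the focal length in pixels is half the picture's height over the tangent of half this angle, whatever the lens; pixels are square), "cx", "cy" (the principal point, pixels), "world_from_camera" (4x4, takes a point from camera to world coordinates). Camera axes: x right, y up, looking along -z (the intrinsics and any distortion apply to the point x, -y, -z); pixel columns grow to the right and rows downward; lengths in mm; the calibration is good to about 2 mm. A picture is of the moment at which its call begins. There is no depth.
- bot.close_job(): hands the job in; it is judged then, once.
Trained networks look in a picture, given as the dict that the camera call returned (one of the last four; its "shot" number tells which), for a name from the list of things; names that differ only in an ending like _2 or _b are one class to them, and where a whole thing is asked for, a point or a joint stands for the part that bears it (a point fixed in the world has none). Each returns a list of dicts, best first, with "conf" (0 to 1); they miss things now and then, are a little off and sometimes report something else, mostly with a low value. They report only what shows in the picture. A call takes as long as a camera call. They do not tell look-alikes from the thing itself.
- bot.look_for(picture, label): "extent" ([left, top, right, bottom] in pixels, round what is visible of it).
- bot.spot_point(picture, label): "position" ([column, row] in pixels: a listed point, or the origin of a listed thing).
The state is a dict: "t": time; "q": joint angles; "qvel": joint speeds; "effort": joint torques, N m; "tool_pos": TCP position; "orientation": TCP orientation; "wrist_force": force on the tool from outside, world axes, zero at the start; "wrist_torque": the same for the moment, N m; "grip_width": opening from 0.0 (shut) to 1.0 (fully open); "grip_force": force on a finger pad.
Only numpy, scipy, OpenCV 4.12 (cv2) and the standard library are available. Lean on these libraries where they do the work, as an engineer would, in place of code of your own. Each camera call takes 0.05 s, during which the arm holds its last target. There are 200 camera calls.

## Task

Set the grind on the pepper grinder: turn its wing screw clockwise (seen from above) until you feel it bottom, without forcing it, then back it off by one sixth of a turn (60 degrees) from the bottom and let go. Leave the other things in the drawer where they are.

Things in the scene. Friction and masses are not known exactly. Their poses are not given: they have to be found in the camera images.
- wing_grip (a point): Centre of the steel wing on top of the grinder's adjusting screw: an upright flat bar 42 mm long (x axis), 11 mm thick (y), 26 mm high (z up, 13 mm either way), on a 12 mm thick stem; the grinder's head begins 25 mm below this point. It lies on the screw's upright axis, so it stays in place while the wing turns. Clockwise from above tightens; the wing does not visibly sink.
- dog: Stop tooth hidden in the grinder's head, turning with the screw (x along the wing); origin on the axis, 39 mm below wing_grip. It touches nothing until the screw bottoms, 0.55 to 1.2 rad on from the start (unseen, differs each time), on a stop 14 mm off the axis. There the moment rises about 0.02 N m per 0.01 rad. 5 N on it (0.07 N m) is a sure bottom; above 25 N (0.35 N m) is forcing.
- burr_moving (a point): Hidden inside the grinder: the moving burr, which the screw carries up and down along the grinder's axis, 3 mm for each turn (0.5 mm for 60 degrees); too little to be measured well from these readings.
- burr_fixed (a point): Hidden inside the grinder, on its axis: where burr_moving is when the screw just bottoms (burr gap zero). z up.
- head_top (a point): Top centre of the chrome grinder's head, where the screw's stem comes out. The grinder is 58 mm across and 102 mm high to here, held fast upright in a black 90 mm square socket on the drawer's grey rubber mat (top 3 mm above the work surface); drawer walls are 75 mm high. Only the wing screw turns: about 0.03 N m of friction, and it stays where it is left.
- grater: Bystander: steel nutmeg grater lying flat, 209 mm long, 34 mm wide, 17 mm high with its black handle; origin at its underside, long axis x.
- lid_clamp: Bystander: grey silicone lid clamp lying flat, 95 mm long, 26 mm wide, about 33 mm high; origin at its underside, long axis x.
- salt_jar: Bystander: small glass jar with a steel cap, 44 mm across, 65 mm high, standing; origin at its underside.
- insert: Fixed black plastic insert, 75 by 340 mm, with six tilted glass spice vials, about 90 mm high; origin at its underside.
Not all that is in view belongs to the job. Leave any blue or turquoise look-alike of the part that bears wing_grip alone.

How it is judged (in metres and radians):
On the way:
1. the screw is turned until it bottoms: its stop tooth presses on the stop with more than 3 N (contact force between dog and anything else above 3 N), for 0.1 s.
At the end, for the whole second after the job is handed in: The screw stands 60 degrees (within 12 degrees: burr gap 0.4 to 0.6 mm) back from its bottom, at rest and released, and grater, clamp and jar are within 20 mm of where they were (z of burr_moving in the frame of burr_fixed between 0.0004 and 0.0006 m and angular speed of dog below 0.05 rad/s and distance of each of grater, lid_clamp, salt_jar from where it was at the start of the episode below 0.02 m); the robot touches nothing.
It fails at once if the screw is forced: its stop tooth presses with more than 25 N (contact force between dog and anything else above 25 N).
It fails at once if a bystander is moved more than 20 mm (distance of any of grater, lid_clamp, salt_jar from where it was at the start of the episode above 0.02 m).
It fails at once if the jar is tipped (angle between salt_jar's own z axis and vertical above 0.5 rad).
It also fails if it takes over 64 s, if anything falls off the work surface, if the arm or the gripper's body presses on something with over 40 N, if the wrist force passes 120 N, or if a joint passes its speed limit or range.

## Working session

There is one attempt and no reset: what is moved stays moved. The work goes in short steps, Python scripts to look and compute and a shell command to move; the robot and the scene stay as the last step left them, time stands still between calls to the robot, and variables do not carry over. Pictures are saved under pics/ and viewed, at most 10 in all, crops included, and the job is handed in when it is done.

```bash
ls; mkdir -p pics; cat > h.py <<'E'
import numpy as np, cv2
from bench import bot
def ray(p,uv):
    h=p["color"].shape[0]; f=h/2/np.tan(np.radians(p["vertical_fov"])/2)
    T=np.array(p["world_from_camera"]); d=np.array([(uv[0]-p["cx"])/f,-(uv[1]-p["cy"])/f,-1.])
    return T[:3,3],T[:3,:3]@d
def atz(p,uv,z):
    o,d=ray(p,uv); return o+d*(z-o[2])/d[2]
def proj(p,X):
    h=p["color"].shape[0]; f=h/2/np.tan(np.radians(p["vertical_fov"])/2)
    c=np.linalg.inv(np.array(p["world_from_camera"]))@np.r_[X,1]
    return np.array([p["cx"]-f*c[0]/c[2],p["cy"]+f*c[1]/c[2]])
def tri(rs):
    A=0;b=0
    for o,d in rs:
        d=d/np.linalg.norm(d);P=np.eye(3)-np.outer(d,d);A=A+P;b=b+P@o
    return np.linalg.solve(A,b)
def save(p,n): cv2.imwrite(f"pics/{n}.png",p["color"][:,:,::-1])
E
python3 - <<'E'
from h import *
print(bot.observe())
for n in ("scene","top","wrist"):
    p=bot.camera(n); save(p,n); print(n,{k:v for k,v in p.items() if k!="color"})
    for l in ("wing_grip","head_top","salt_jar","grater","lid_clamp"):
        print(l,[(np.round(r["position"],1).tolist(),round(r["conf"],2)) for r in bot.spot_point(p,l)][:4])
E
```

```text
pics
{'t': 0.0, 'q': array([-1.3584988 ,  0.42672324,  0.07386518,  1.60659714, -0.03410382,
        1.1107807 , -0.06707606]), 'qvel': array([ 1.30824234e-04,  2.17824788e-04, -4.43565482e-04,  1.27145935e-03,
        2.57000712e-04,  7.27436079e-04, -6.41690048e-05]), 'effort': array([-2.95854727e-03, -9.49838376e+01,  3.75954509e+00, -4.63561749e+01,
        1.90884346e-02,  9.81111458e-03,  4.85545138e-05]), 'tool_pos': array([238.81396814, 630.91971231, 230.62121324]), 'orientation': array([ 1.79924590e-01,  9.83680208e-01, -6.20824341e-04, -6.56694309e-05]), 'wrist_force': array([ 0.01481458,  0.61404632, -0.35504526]), 'wrist_torque': array([0.00530424, 0.02388224, 0.03564252]), 'grip_force': 0.0, 'grip_width': 0.9989893061932742}
scene {'vertical_fov': 46.373086832647616, 'cx': 281.54138784411924, 'cy': 201.97974322125856, 'world_from_camera': array([[ 6.65020919e-01, -5.70445924e-01,  4.82015172e-01,
         1.13058777e+03],
       [ 7.46799511e-01,  5.02640635e-01, -4.35480060e-01,
        -3.82810703e+02],
       [ 6.13741335e-03,  6.49572044e-01,  7.60275274e-01,
       
[... 963 characters left out ...]
([407.1, 246.7], 0.73), ([292.2, 251.0], 0.64), ([239.5, 246.5], 0.61)]
salt_jar [([283.1, 210.3], 0.51)]
grater [([240.1, 244.2], 0.93)]
lid_clamp [([338.7, 256.3], 0.62)]
wrist {'vertical_fov': 62.53085533025512, 'cx': 282.05073006268657, 'cy': 208.79560946571115, 'world_from_camera': array([[ 3.53321951e-01, -8.96436620e-01, -2.67516328e-01,
         1.71181616e+02],
       [ 9.35500841e-01,  3.38974588e-01,  9.96714806e-02,
         6.56354158e+02],
       [ 1.33207217e-03, -2.85477872e-01,  9.58384375e-01,
         3.73732405e+02],
       [ 0.00000000e+00,  0.00000000e+00,  0.00000000e+00,
         1.00000000e+00]]), 'shot': 3}
wing_grip []
head_top []
salt_jar []
grater []
lid_clamp []
```

View pics/scene.png

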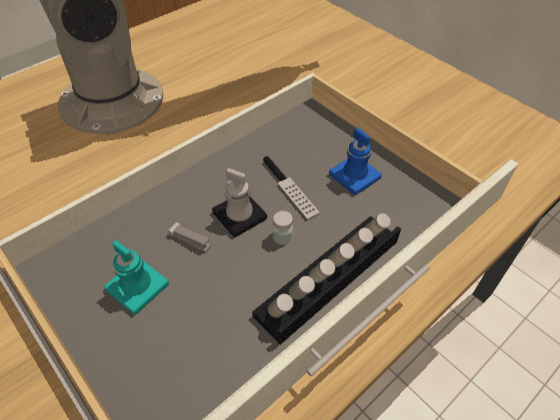

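View pics/top.png

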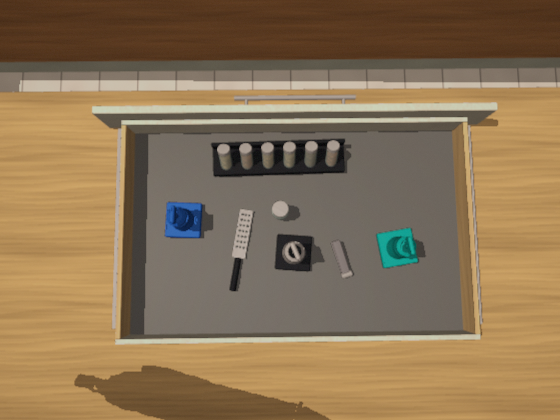

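Three candidates. The blue grinder is at scene (362,134) and top (173,215), and the turquoise one is at scene (123,252) and top (408,248). The chrome one in the black socket is at scene (237,176) and top (293,251). The description gives chrome in a black socket, so I choose the third and check it in a crop.

```bash
python3 - <<'E'
from h import *
s=bot.camera("scene");t=bot.camera("top")
def near(p,l,uv): 
    r=[x for x in bot.spot_point(p,l) if np.hypot(*(np.array(x["position"])-uv))<15]; return r[0]["position"] if r else None
for l in ("wing_grip","head_top"):
    a,b=near(s,l,(237,178)),near(t,l,(293,251)); print(l,a,b)
    if a is not None and b is not None: print(tri([ray(s,a),ray(t,b)]))
for l,uv in(("wing_grip",(237.2,176)),("head_top",(238.9,183))): print(l,atz(s,uv,130 if l[0]=='w' else 105))
print(atz(t,(292.2,251),105))
for l in("salt_jar","grater","lid_clamp"):
    for p in(s,t): print(l,[(np.round(atz(p,x["position"],3)),round(x["conf"],2)) for x in bot.spot_point(p,l)[:1]])
c=cv2.resize(t["color"][221:281,258:328],(700,600),interpolation=cv2.INTER_CUBIC)
cv2.imwrite("pics/crop.png",c[:,:,::-1])
E
```

```text
wing_grip [237.9, 179.2] [291.5, 250.3]
[560.51756431  12.8140067  115.73751958]
head_top [238.1, 183.4] [294.0, 251.2]
[560.36675115   8.99343208 105.34270641]
wing_grip [562.92749475   8.50477281 130.        ]
head_top [561.20478783  12.34395888 105.        ]
[560.01478366  11.95883087 105.        ]
salt_jar [(array([662.,  35.,   3.]), 0.93)]
salt_jar [(array([665.,  36.,   3.]), 0.74)]
grater [(array([572., 140.,   3.]), 0.67)]
grater [(array([582., 151.,   3.]), 0.93)]
lid_clamp [(array([ 555., -112.,    3.]), 0.75)]
lid_clamp [(array([ 548., -116.,    3.]), 0.56)]
```

View pics/crop.png

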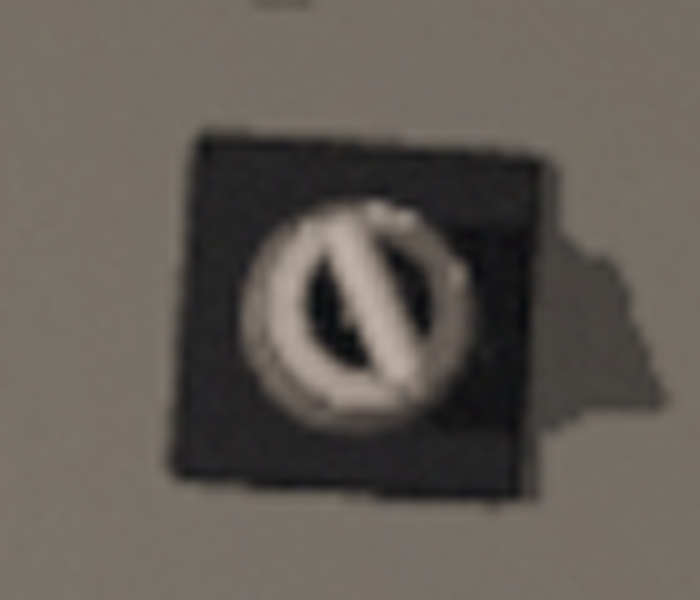

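The crop confirms a chrome head in a black socket. The wing's ends are at about crop (345,215) and (405,390), so it lies about 19° counter-clockwise from +x, centred near (561,11). I need tool y at about 109°, which is a +40° yaw. Next I travel above it.

```bash

python3 -m crank '{"delta_pos":[[0.06,-0.1,0],[0.12,-0.22,0],[0.18,-0.34,0],[0.24,-0.46,0],[0.3,-0.58,0],[0.36,-0.7,0],[0.42,-0.8,0],[0.45,-0.86,0]],"turn":[[0,0,0.002],[0,0,0.005],[0,0,0.008],[0,0,0.01],[0,0,0.012],[0,0,0.015],[0,0,0.017],[0,0,0.0185]]}' 1
python3 -m crank '{"delta_pos":[[0.06,-0.1,0],[0.12,-0.22,0],[0.18,-0.34,0],[0.24,-0.46,0],[0.3,-0.58,0],[0.36,-0.7,0],[0.42,-0.8,0],[0.45,-0.86,0]],"turn":[[0,0,0.002],[0,0,0.005],[0,0,0.008],[0,0,0.01],[0,0,0.012],[0,0,0.015],[0,0,0.017],[0,0,0.0185]]}'
python3 -m crank '{"delta_pos":[[0.06,-0.1,0],[0.12,-0.22,0],[0.18,-0.34,0],[0.24,-0.46,0],[0.3,-0.58,0],[0.36,-0.7,0],[0.42,-0.8,0],[0.45,-0.86,0]],"turn":[[0,0,0.002],[0,0,0.005],[0,0,0.008],[0,0,0.01],[0,0,0.012],[0,0,0.015],[0,0,0.017],[0,0,0.0185]]}'
```

```text
t: 2.17
tool_pos: [294.1, 526.7, 231.5]
orientation: [0.123, 0.992, -0.0, 0.0]
wrist_force: [-1.0, 0.8, 0.1]
grip_width: 0.998
grip_force: 0.0
t: 2.83
tool_pos: [347.8, 423.8, 231.5]
orientation: [0.065, 0.998, 0.0, 0.0]
wrist_force: [-0.0, 0.2, -0.6]
grip_width: 0.998
grip_force: 0.0
t: 3.5
tool_pos: [401.6, 320.8, 231.5]
orientation: [0.007, 1.0, 0.0, 0.0]
wrist_force: [-0.5, 0.7, -0.2]
grip_width: 1.003
grip_force: 0.0
```

```bash

python3 -m crank '{"delta_pos":[[0.06,-0.1,0],[0.12,-0.22,0],[0.18,-0.34,0],[0.24,-0.46,0],[0.3,-0.58,0],[0.36,-0.7,0],[0.42,-0.8,0],[0.45,-0.86,0]],"turn":[[0,0,0.002],[0,0,0.005],[0,0,0.008],[0,0,0.01],[0,0,0.012],[0,0,0.015],[0,0,0.017],[0,0,0.0185]]}'
python3 -m crank '{"delta_pos":[[0.06,-0.1,0],[0.12,-0.22,0],[0.18,-0.34,0],[0.24,-0.46,0],[0.3,-0.58,0],[0.36,-0.7,0],[0.42,-0.8,0],[0.45,-0.86,0]],"turn":[[0,0,0.002],[0,0,0.005],[0,0,0.008],[0,0,0.01],[0,0,0.012],[0,0,0.015],[0,0,0.017],[0,0,0.0185]]}'
python3 -m crank '{"delta_pos":[[0.06,-0.1,0],[0.12,-0.22,0],[0.18,-0.34,0],[0.24,-0.46,0],[0.3,-0.58,0],[0.36,-0.7,0],[0.42,-0.82,0],[0.43,-0.86,0]],"turn":[[0,0,0.002],[0,0,0.005],[0,0,0.008],[0,0,0.01],[0,0,0.012],[0,0,0.015],[0,0,0.017],[0,0,0.0185]]}'
python3 - <<'E'
from h import *
from scipy.spatial.transform import Rotation as R
o=bot.observe();print(o["t"],o["tool_pos"],o["q"].round(2),o["wrist_torque"]); y=R.from_quat(o["orientation"]).as_matrix()[:,1];print("ytool deg",np.degrees(np.arctan2(y[1],y[0])))
p=bot.camera("wrist");save(p,"w1");print(p["cx"],p["cy"],p["world_from_camera"])
for l in("wing_grip","head_top"):
    for x in bot.spot_point(p,l)[:2]: print(l,x, atz(p,x["position"],130 if l[0]=='w' else 105))
print(proj(p,np.array([561,11,130.])))
E
```

```text
t: 4.17
tool_pos: [455.6, 217.7, 231.4]
orientation: [-0.052, 0.999, -0.0, 0.0]
wrist_force: [-1.0, 0.1, -0.1]
grip_width: 0.997
grip_force: 0.0
t: 4.83
tool_pos: [509.7, 114.5, 231.4]
orientation: [-0.109, 0.994, -0.0, 0.0]
wrist_force: [-0.2, 0.4, 0.7]
grip_width: 0.999
grip_force: 0.0
t: 5.5
tool_pos: [561.5, 10.6, 231.3]
orientation: [-0.167, 0.986, -0.0, 0.0]
wrist_force: [-0.5, -0.6, -1.0]
grip_width: 1.001
grip_force: 0.0
5.5 [561.48113215  10.59163449 231.30234792] [-0.44  0.25  0.36  1.88 -0.1   1.03  1.87] [-0.04815358  0.02775599  0.04400001]
ytool deg 109.19044758014869
282.05073006268657 208.79560946571115 [[-3.29365217e-01 -9.04622957e-01 -2.70510369e-01  4.93010987e+02]
 [ 9.44202581e-01 -3.15619123e-01 -9.41597314e-02 -1.36896473e+01]
 [-1.99190938e-04 -2.86429529e-01  9.58101292e-01  3.73728363e+02]
 [ 0.00000000e+00  0.00000000e+00  0.00000000e+00  1.00000000e+00]]
wing_grip {'position': [277.5, 201.5], 'conf': 0.63} [557.66587758   5.2896819  130.        ]
head_top {'position': [275.9, 198.3], 'conf': 0.56} [562.19944015   5.15327551 105.        ]
[283.36673093 208.09628968]
```

View pics/w1.png

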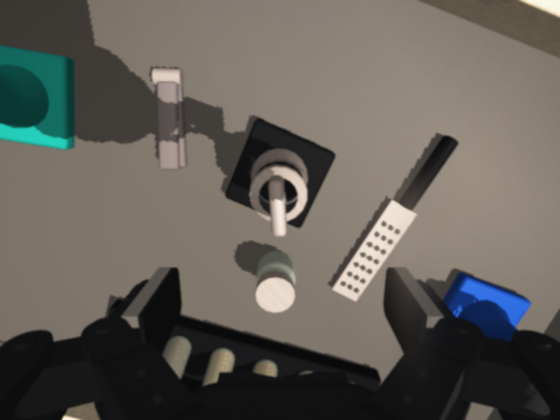

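The wing top runs from about (276,180) to (280,234) in the wrist picture, nearly vertical between the finger columns, which centre at about 282. I'll refine the position and angle from both views.

```bash
python3 - <<'E'
from h import *
p=bot.camera("wrist")
c=cv2.resize(p["color"][140:260,220:340],(600,600),interpolation=cv2.INTER_CUBIC)
t=bot.camera("top");
for (a,b) in (((276,180),(280,234)),):
    A,B=atz(p,a,143),atz(p,b,143); print(A,B,(A+B)/2,np.linalg.norm(A-B),np.degrees(np.arctan2(*(B-A)[[1,0]])))
A,B=atz(t,(298.5,260.0),143),atz(t,(292.5,242.5),143);print(A,B,(A+B)/2,np.linalg.norm(A-B),np.degrees(np.arctan2(*(B-A)[[1,0]])))
cv2.imwrite("pics/w1c.png",c[:,:,::-1])
E
```

```text
[5.39038861e+02 4.66045697e-01 1.43000000e+02] [575.08960387  15.85925842 143.        ] [557.06423233   8.16265206 143.        ] 39.19958003124305 23.121871116642158
[538.30982393  -0.72797657 143.        ] [577.93566772  12.26745591 143.        ] [558.12274582   5.76973967 143.        ] 41.70238315488356 18.15708277035468
```

View pics/w1c.png

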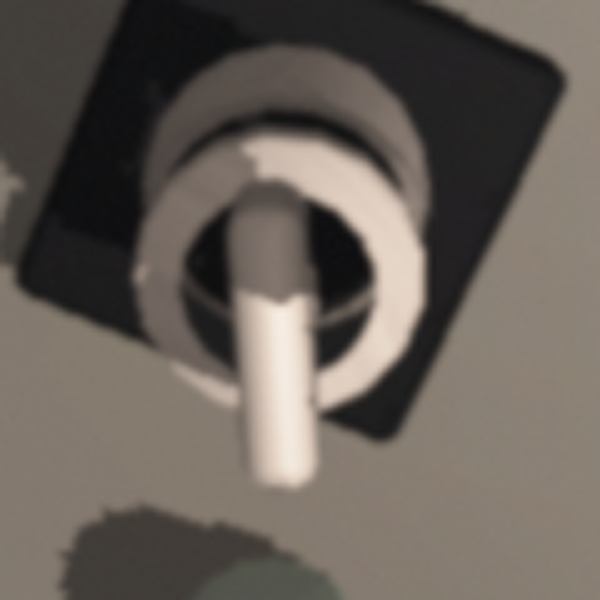

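```bash

python3 -m crank '{"delta_pos":[[-0.01,-0.02,-0.1],[-0.017,-0.033,-0.2],[-0.017,-0.033,-0.35],[-0.017,-0.033,-0.5],[-0.017,-0.033,-0.65],[-0.017,-0.033,-0.8],[-0.017,-0.033,-0.92],[-0.017,-0.033,-0.96]],"turn":[[0,0,0.003],[0,0,0.005],[0,0,0.005],[0,0,0.005],[0,0,0.005],[0,0,0.005],[0,0,0.005],[0,0,0.005]]}'
python3 -m crank '{"delta_pos":[[0,0,0],[0,0,0],[0,0,0],[0,0,0],[0,0,0],[0,0,0],[0,0,0],[0,0,0]],"turn":[[0,0,0],[0,0,0],[0,0,0],[0,0,0],[0,0,0],[0,0,0],[0,0,0],[0,0,0]]}' -0.5
python3 - <<'E'
from h import *
o=bot.observe();print(o["tool_pos"],o["wrist_force"],o["wrist_torque"],o["grip_width"])
p=bot.camera("wrist")
c=cv2.resize(p["color"][150:420,130:430],(800,600)[:2] if 0 else (666,600),interpolation=cv2.INTER_CUBIC);cv2.imwrite("pics/w2.png",c[:,:,::-1])
E
```

```text
t: 6.42
tool_pos: [557.2, 9.2, 114.2]
orientation: [-0.183, 0.983, 0.0, -0.001]
wrist_force: [-1.1, -0.6, -0.6]
grip_width: 1.0
grip_force: 0.0
t: 7.08
tool_pos: [558.6, 8.1, 116.3]
orientation: [-0.182, 0.983, -0.0, 0.0]
wrist_force: [-0.5, 0.3, -0.5]
grip_width: 0.252
grip_force: 0.0
[558.55206345   8.1109735  116.27121108] [-0.49191312  0.28477917 -0.45003778] [ 0.01081419 -0.02985957 -0.04885991] 0.2517101594360592
```

View pics/w2.png

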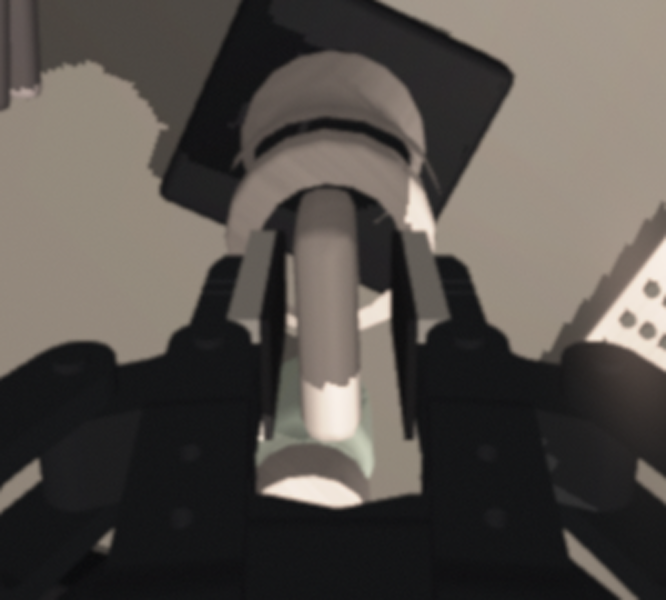

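The pad faces are symmetric about crop column 338 and the wing's centre is at about 328, so it's offset about 1.7 mm towards −tool y and the angle is aligned. I'll shift and close.

```bash

python3 -m crank '{"delta_pos":[[0.005,-0.013,0],[0.005,-0.013,0],[0.005,-0.013,0],[0.005,-0.013,0],[0.005,-0.013,0],[0.005,-0.013,0],[0.005,-0.013,0],[0.005,-0.013,0]],"turn":[[0,0,0],[0,0,0],[0,0,0],[0,0,0],[0,0,0],[0,0,0],[0,0,0],[0,0,0]]}' -0.6
python3 -m crank '{"delta_pos":[[0,0,0],[0,0,0],[0,0,0],[0,0,0],[0,0,0],[0,0,0],[0,0,0],[0,0,0]],"turn":[[0,0,0],[0,0,0],[0,0,0],[0,0,0],[0,0,0],[0,0,0],[0,0,0],[0,0,0]]}' -1
cat > s.py <<'E'
from h import *
from scipy.spatial.transform import Rotation as R
a=bot.observe(); y=R.from_quat(a["orientation"]).as_matrix()[:,1]
print(round(a["t"],2),a["tool_pos"].round(1),"yaw",round(np.degrees(np.arctan2(y[1],y[0])),2),"F",a["wrist_force"].round(1),"M",a["wrist_torque"].round(3),round(a["grip_width"],3),round(a["grip_force"],1),"q7",round(a["q"][6],3),"e7",a["effort"][6].round(3))
E
python3 s.py
```

```text
t: 7.8
tool_pos: [559.1, 6.5, 116.1]
orientation: [-0.182, 0.983, -0.0, -0.0]
wrist_force: [0.1, 0.5, 0.5]
grip_width: 0.198
grip_force: 0.0
t: 8.47
tool_pos: [559.2, 6.4, 116.2]
orientation: [-0.182, 0.983, -0.0, 0.0]
wrist_force: [-2.1, -2.2, 5.1]
grip_width: 0.114
grip_force: 61.1
8.47 [559.2   6.4 116.2] yaw 111.02 F [-2.1 -2.2  5.1] M [-0.469  0.199  0.034] 0.114 61.1 q7 1.969 e7 -0.003
```

```bash

python3 -m crank '{"delta_pos":[[0,0,0],[0,0,0],[0,0,0],[0,0,0],[0,0,0],[0,0,0],[0,0,0],[0,0,0]],"turn":[[0,0,-0.008],[0,0,-0.016],[0,0,-0.025],[0,0,-0.034],[0,0,-0.043],[0,0,-0.052],[0,0,-0.06],[0,0,-0.065]]}' >/dev/null; python3 s.py
python3 -m crank '{"delta_pos":[[0,0,0],[0,0,0],[0,0,0],[0,0,0],[0,0,0],[0,0,0],[0,0,0],[0,0,0]],"turn":[[0,0,-0.001],[0,0,-0.002],[0,0,-0.003],[0,0,-0.004],[0,0,-0.005],[0,0,-0.006],[0,0,-0.007],[0,0,-0.008]]}' >/dev/null;  python3 s.py; python3 - <<'E'
from h import *
for _ in range(6): bot.camera("wrist"); print(bot.observe()["wrist_torque"][2].round(3),bot.observe()["effort"][6].round(3))
E
```

```text
9.13 [559.2   6.8 116.2] yaw 87.47 F [-1.6 -0.5  5.5] M [-0.156  0.332 -0.016] 0.113 61.3 q7 1.609 e7 0.414
9.8 [559.1   6.8 116.2] yaw 84.74 F [-1.8 -0.8  5.1] M [-0.     0.317  0.024] 0.12 61.3 q7 1.568 e7 0.186
-0.025 0.16
-0.039 -0.143
-0.058 -0.037
-0.02 0.012
0.004 0.026
-0.04 0.029
```

```bash
cat > m.py <<'E'
from h import *
m=[]
for _ in range(5): bot.camera("wrist"); m.append(bot.observe()["wrist_torque"][2])
print("mean Mz",np.mean(m).round(3))
import runpy; runpy.run_path("s.py")
E
for i in 1; do python3 -m crank '{"delta_pos":[[0,0,0],[0,0,0],[0,0,0],[0,0,0],[0,0,0],[0,0,0],[0,0,0],[0,0,0]],"turn":[[0,0,-0.001],[0,0,-0.002],[0,0,-0.003],[0,0,-0.004],[0,0,-0.005],[0,0,-0.006],[0,0,-0.007],[0,0,-0.007]]}' >/dev/null;  python3 m.py; done
python3 -m crank '{"delta_pos":[[0,0,0],[0,0,0],[0,0,0],[0,0,0],[0,0,0],[0,0,0],[0,0,0],[0,0,0]],"turn":[[0,0,-0.001],[0,0,-0.002],[0,0,-0.003],[0,0,-0.004],[0,0,-0.005],[0,0,-0.006],[0,0,-0.007],[0,0,-0.007]]}' >/dev/null;  python3 m.py
python3 -m crank '{"delta_pos":[[0,0,0],[0,0,0],[0,0,0],[0,0,0],[0,0,0],[0,0,0],[0,0,0],[0,0,0]],"turn":[[0,0,-0.001],[0,0,-0.002],[0,0,-0.003],[0,0,-0.004],[0,0,-0.005],[0,0,-0.006],[0,0,-0.007],[0,0,-0.007]]}' >/dev/null;  python3 m.py
```

```text
mean Mz -0.034
11.02 [559.1   6.8 116.2] yaw 82.23 F [-1.6  0.1  6.4] M [-0.055  0.352 -0.067] 0.117 61.2 q7 1.53 e7 0.03
mean Mz -0.031
11.93 [559.1   6.8 116.2] yaw 79.72 F [-1.7 -0.4  6.3] M [-0.015  0.312 -0.064] 0.117 61.2 q7 1.492 e7 0.029
mean Mz -0.02
12.85 [559.2   6.9 116.2] yaw 77.2 F [-0.7  1.   6.2] M [-0.003  0.265 -0.009] 0.115 61.2 q7 1.454 e7 0.03
```

Joint 7's effort settles at a clean 0.03 N m, which is just the screw's friction. That makes it a good indicator, so I continue.

```bash

python3 -m crank '{"delta_pos":[[0,0,0],[0,0,0],[0,0,0],[0,0,0],[0,0,0],[0,0,0],[0,0,0],[0,0,0]],"turn":[[0,0,-0.001],[0,0,-0.002],[0,0,-0.003],[0,0,-0.004],[0,0,-0.005],[0,0,-0.006],[0,0,-0.007],[0,0,-0.007]]}' >/dev/null;  python3 m.py
```

```text
mean Mz -0.047
13.77 [559.2   6.9 116.2] yaw 74.68 F [-1.2  0.3  5.2] M [ 0.04   0.277 -0.043] 0.116 61.2 q7 1.416 e7 0.03
```

```bash

python3 -m crank '{"delta_pos":[[0,0,0],[0,0,0],[0,0,0],[0,0,0],[0,0,0],[0,0,0],[0,0,0],[0,0,0]],"turn":[[0,0,-0.001],[0,0,-0.002],[0,0,-0.003],[0,0,-0.004],[0,0,-0.005],[0,0,-0.006],[0,0,-0.007],[0,0,-0.007]]}' >/dev/null;  python3 m.py
```

```text
mean Mz -0.026
14.68 [559.2   6.9 116.2] yaw 72.16 F [-1.1  0.2  5.8] M [ 0.143  0.265 -0.039] 0.12 61.2 q7 1.379 e7 0.029
```

```bash

python3 -m crank '{"delta_pos":[[0,0,0],[0,0,0],[0,0,0],[0,0,0],[0,0,0],[0,0,0],[0,0,0],[0,0,0]],"turn":[[0,0,-0.001],[0,0,-0.002],[0,0,-0.003],[0,0,-0.004],[0,0,-0.005],[0,0,-0.006],[0,0,-0.007],[0,0,-0.007]]}' >/dev/null;  python3 m.py
python3 -m crank '{"delta_pos":[[0,0,0],[0,0,0],[0,0,0],[0,0,0],[0,0,0],[0,0,0],[0,0,0],[0,0,0]],"turn":[[0,0,-0.001],[0,0,-0.002],[0,0,-0.003],[0,0,-0.004],[0,0,-0.005],[0,0,-0.006],[0,0,-0.007],[0,0,-0.007]]}' >/dev/null;  python3 m.py
```

```text
mean Mz -0.031
15.6 [559.2   7.  116.2] yaw 69.64 F [0.1 0.9 6. ] M [ 0.175  0.258 -0.034] 0.115 61.1 q7 1.341 e7 0.029
mean Mz -0.027
16.52 [559.2   7.  116.2] yaw 67.12 F [-0.5  0.   5.6] M [0.208 0.237 0.025] 0.116 61.1 q7 1.303 e7 0.029
```

```bash

python3 -m crank '{"delta_pos":[[0,0,0],[0,0,0],[0,0,0],[0,0,0],[0,0,0],[0,0,0],[0,0,0],[0,0,0]],"turn":[[0,0,-0.001],[0,0,-0.002],[0,0,-0.003],[0,0,-0.004],[0,0,-0.005],[0,0,-0.006],[0,0,-0.007],[0,0,-0.007]]}' >/dev/null;  python3 m.py
python3 -m crank '{"delta_pos":[[0,0,0],[0,0,0],[0,0,0],[0,0,0],[0,0,0],[0,0,0],[0,0,0],[0,0,0]],"turn":[[0,0,-0.001],[0,0,-0.002],[0,0,-0.003],[0,0,-0.004],[0,0,-0.005],[0,0,-0.006],[0,0,-0.007],[0,0,-0.007]]}' >/dev/null;  python3 m.py
```

```text
mean Mz -0.004
17.43 [559.2   7.1 116.2] yaw 64.6 F [-1.5  1.5  5.1] M [ 0.228  0.205 -0.002] 0.117 61.1 q7 1.265 e7 0.029
mean Mz -0.02
18.35 [559.2   7.  116.2] yaw 62.08 F [-0.4  1.2  5.6] M [ 0.266  0.211 -0.018] 0.115 61.1 q7 1.228 e7 0.029
```

```bash

python3 -m crank '{"delta_pos":[[0,0,0],[0,0,0],[0,0,0],[0,0,0],[0,0,0],[0,0,0],[0,0,0],[0,0,0]],"turn":[[0,0,-0.001],[0,0,-0.002],[0,0,-0.003],[0,0,-0.004],[0,0,-0.005],[0,0,-0.006],[0,0,-0.007],[0,0,-0.007]]}' >/dev/null;  python3 m.py
python3 -m crank '{"delta_pos":[[0,0,0],[0,0,0],[0,0,0],[0,0,0],[0,0,0],[0,0,0],[0,0,0],[0,0,0]],"turn":[[0,0,-0.001],[0,0,-0.002],[0,0,-0.003],[0,0,-0.004],[0,0,-0.005],[0,0,-0.006],[0,0,-0.007],[0,0,-0.007]]}' >/dev/null;  python3 m.py
```

```text
mean Mz -0.025
19.27 [559.2   7.1 116.2] yaw 59.57 F [-0.5  0.9  5.6] M [ 0.251  0.163 -0.079] 0.118 61.1 q7 1.19 e7 0.006
mean Mz 0.094
20.18 [559.3   7.1 116.2] yaw 57.06 F [-0.3  1.3  5.5] M [0.347 0.085 0.087] 0.116 61.1 q7 1.153 e7 -0.064
```

Contact starts near yaw 60° and the moment is rising. I'll go 1.5° more for a sure bottom, about 0.13 N m, well under 0.35.

```bash

python3 -m crank '{"delta_pos":[[0,0,0],[0,0,0],[0,0,0],[0,0,0],[0,0,0],[0,0,0],[0,0,0],[0,0,0]],"turn":[[0,0,-0.001],[0,0,-0.002],[0,0,-0.003],[0,0,-0.004],[0,0,-0.004],[0,0,-0.004],[0,0,-0.004],[0,0,-0.004]]}' >/dev/null;  python3 m.py
```

```text
mean Mz 0.117
21.1 [559.3   7.2 116.2] yaw 55.6 F [-0.4  2.6  5.5] M [0.548 0.076 0.115] 0.116 61.2 q7 1.131 e7 -0.112
```

Bottomed (about 0.12 N m, near 8 N), with the onset near yaw 59.6°. The target yaw is 119.6°, so I back off +64° (0.178) in two calls.

```bash

python3 -m crank '{"delta_pos":[[0,0,0],[0,0,0],[0,0,0],[0,0,0],[0,0,0],[0,0,0],[0,0,0],[0,0,0]],"turn":[[0,0,0.01],[0,0,0.02],[0,0,0.032],[0,0,0.044],[0,0,0.056],[0,0,0.068],[0,0,0.08],[0,0,0.09]]}' >/dev/null;python3 s.py
python3 -m crank '{"delta_pos":[[0,0,0],[0,0,0],[0,0,0],[0,0,0],[0,0,0],[0,0,0],[0,0,0],[0,0,0]],"turn":[[0,0,0.012],[0,0,0.024],[0,0,0.038],[0,0,0.052],[0,0,0.066],[0,0,0.078],[0,0,0.084],[0,0,0.088]]}' >/dev/null;  python3 m.py
python3 - <<'E'
from h import *
p=bot.camera("wrist"); save(p,"w3")
E
```

```text
21.77 [559.1   6.7 116.2] yaw 88.2 F [-0.5  0.4  6.7] M [ 0.019  0.31  -0.037] 0.119 61.1 q7 1.62 e7 -1.742
mean Mz 0.018
22.68 [559.2   6.3 116.2] yaw 119.61 F [-0.2 -2.3  6.2] M [-0.499  0.16  -0.002] 0.116 61.1 q7 2.1 e7 -0.007
```

View pics/w3.png

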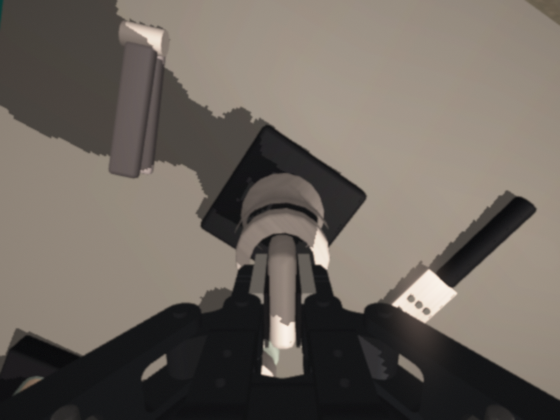

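The wing sits flat between the pads (centre about (283,290)) at yaw 119.6°. Now I release and lift clear.

```bash

python3 -m crank '{"delta_pos":[[0,0,0],[0,0,0],[0,0,0],[0,0,0],[0,0,0],[0,0,0],[0,0,0],[0,0,0]],"turn":[[0,0,0],[0,0,0],[0,0,0],[0,0,0],[0,0,0],[0,0,0],[0,0,0],[0,0,0]]}' 0.5
python3 -m crank '{"delta_pos":[[0,0,0.05],[0,0,0.15],[0,0,0.3],[0,0,0.45],[0,0,0.6],[0,0,0.75],[0,0,0.9],[0,0,0.95]],"turn":[[0,0,0],[0,0,0],[0,0,0],[0,0,0],[0,0,0],[0,0,0],[0,0,0],[0,0,0]]}'
python3 -m crank '{"delta_pos":[[0,0,0],[0,0,0],[0,0,0],[0,0,0],[0,0,0],[0,0,0],[0,0,0],[0,0,0]],"turn":[[0,0,0],[0,0,0],[0,0,0],[0,0,0],[0,0,0],[0,0,0],[0,0,0],[0,0,0]]}' >/dev/null
python3 - <<'E'
from h import *
p=bot.camera("wrist")
c=cv2.resize(p["color"][110:290,190:370],(600,600),interpolation=cv2.INTER_CUBIC);cv2.imwrite("pics/w4.png",c[:,:,::-1])
E
python3 s.py
```

```text
t: 23.4
tool_pos: [559.1, 6.6, 116.1]
orientation: [-0.256, 0.967, -0.0, -0.0]
wrist_force: [0.4, 0.5, -0.1]
grip_width: 0.749
grip_force: 0.0
t: 24.07
tool_pos: [560.2, 6.4, 233.8]
orientation: [-0.256, 0.967, -0.0, 0.002]
wrist_force: [-0.6, -0.9, 0.3]
grip_width: 0.749
grip_force: 0.0
24.78 [559.    6.5 229.9] yaw 119.67 F [ 0.2 -1.2  0.2] M [-0.021  0.002  0.033] 0.752 0.0 q7 2.048 e7 0.0
```

View pics/w4.png

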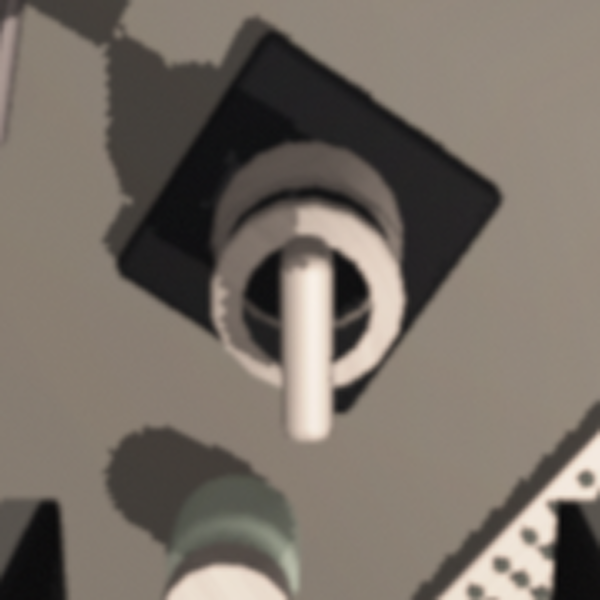

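The wing (crop (307,245) to (308,435)) is vertical in the picture, so it stayed aligned with the tool on release. The arm is clear and the jar and grater haven't moved, so I hand in.

```bash
python3 -c "
from bench import bot
print(bot.close_job())"
```

```text
the job is handed in; nothing more can be done
None
```

I turned the wing screw clockwise until it bottomed (about 0.12 N m, well under the forcing limit), backed it off about 60° from there, released it and handed the job in at about 25 s; the result of the judging was not reported.

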